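Work a stuck stopper out of a flux pot

ROBOT

A 6-joint arm with a two-finger parallel gripper is mounted at the origin on the work surface. World frame = base frame: x ahead of the robot, y to its left, z up, the work surface at z = 0. Lengths are in mm, angles in rad, forces in N, time in s.
With the tool pointing down it reaches from about 250 to 725 mm from the base axis. Payload 9.7 kg.
Tool frame: the origin (TCP) lies between the finger pads; the fingertips stand 25 mm ahead of it and the grasp point (between the pads) lies 6 mm ahead of it (robot.finger_overhang is the distance from the TCP to the fingertips, in mm); y points along the fingers, x is the direction in which the jaws open and shut, and the axes are right-handed (so a half turn about y gives the same grasp; the last joint's range is limited). The gripper opens to 85 mm and grips with 20 to 120 N. Pads are 22 mm wide; open, the fingers measure 114 mm over their backs; the gripper's body (76 mm by 85 mm) begins 54 mm behind the grasp point. The pads swing forward as they close: fully open they stand 13 mm farther back than shut.
Start: joints at [1.294, 0.087, 0.176, 1.66, 0, 1.571], TCP at [150.301, 529.062, 256.284] pointing down, gripper open.
Joint ranges: [-3.13, 3.13], [-0.85, 1.81], [-1.15, 1.24], [-2.2, 2.28], [-1.44, 1.52], [-3.14, 3.14]. Speed limits (rad/s): [2.22, 2.22, 2.57, 3.14, 3.14, 3.14].

INTERFACE

Orientations are given as a 3x3 rotation matrix whose columns are the frame's x, y, z axes.
In Python, from workcell import robot gives the robot as it stands.
- The arm moves only by the shell command python3 -m handwheel 'ROWS' [FORCE]. ROWS is a JSON object of lists of equal length, an entry for each row: "turn": the turn, a rotation vector about the tool's x, y, z in units of 6 degrees (1.0 is 6 degrees), a list of three; "translation": the shift along the tool's x, y, z in cm, a list of three; "grip": the closure, from 0 (fully open) to 1 (shut). A call has exactly 5 rows; each row is the pose to reach, as a shift and turn from the pose measured when the call began, along the tool's axes at that moment; what a row does not reach only later rows make up. A row lasts 1/12 s, in which the tool goes at most 41.7 mm and 7.16 degrees, less where a joint would pass 70% of its speed; a pose out of reach is approached as far as the arm can. A call with a gripper value outside its range is refused whole. The fingers move at their own pace and stop on an object; FORCE is the grip in N (left out, the last holds). Time passes only in rows, so rows that repeat a pose let the fingers close, or fill a call up. It gives the time, the measured TCP pose, the force and the opening at its end, in the units of the state.
- robot.read_state(): the state, without advancing time (a new reading comes with each control period).
- robot.get_image(name): name is "side" or "top" or "wrist"; returns (picture, depth): 420x560x3 uint8, red, green, blue; 420x560 float32, mm along the optical axis (not along the pixel's ray), 0 where there is no reading.
- robot.calibration(name): a dict with "fovy" (degrees; the focal length in pixels is half the picture's height over the tangent of half this angle, whatever the lens; pixels are square), "cx", "cy" (the principal point, pixels), "cam_to_world" (4x4, takes a point from camera to world coordinates). Camera axes: x right, y down, z forward; pixel columns grow to the right and rows downward; lengths in mm; the calibration is good to about 2 mm. A picture is of the moment at which its call begins: read the wrist's pose just before it. calibration takes no time and is no camera call; for the wrist camera it gives the pose at the moment of the call.
- robot.close_job(): hands the job in, once; it reports no verdict.
Trained networks look in the newest picture that a camera, given by its name, has taken for a name from the list of things; names that differ only in an ending like _2 or _b are one class to them, and where a whole thing is asked for, a point or a joint stands for the part that bears it (a point fixed in the world has none). Each returns a list of dicts, best first, with "p" (0 to 1); they miss things now and then, are a little off and sometimes report something else, mostly with a low value. They report only what shows in the picture. A call takes as long as a camera call. They do not tell look-alikes from the thing itself.
- robot.boxes_of(thing, camera): "centre" ([x, y, z] in mm, in world coordinates, good to about 4 mm: the middle of the surface that is visible of it).
- robot.landmark_of(thing, camera): "centre" ([x, y, z] in mm, in world coordinates, good to about 4 mm: a listed point, or the origin of a listed thing).
The state is a dict: "clock": time; "joints": joint angles; "qvel": joint speeds; "tau": joint torques, N m; "position": TCP position; "tcp_rot": TCP orientation; "contact_force": force on the tool from outside, world axes, zero at the start; "ft_torque": the same for the moment, N m; "finger_gap": finger opening in mm.
Only numpy, scipy, OpenCV 4.12 (cv2) and the standard library are available. Lean on these libraries where they do the work, as an engineer would, in place of code of your own. Each camera call takes 0.05 s, during which the arm holds its last target. There are 200 camera calls.

TASK

The black stopper of the heavy flux pot is stuck fast with dried flux: take hold of its wing handle and rock it to and fro in small arcs, about 15 degrees either way, while easing it gently upwards until it breaks free of the neck and comes out. Then stand the stopper upright in the white drip dish and let go. Do not force it or turn it right round: the pot only stands on its rubber feet and must not be lifted, tipped, dragged or twisted round on the bench, and nothing else may be disturbed.

Things in the scene. Friction and masses are not known exactly. Their poses are not given: they have to be found in the camera images.
- stopper_grip (a point): Middle of the stopper's wing handle, at first 127 mm above the bench. The wing is an upright black bar 46 mm long, 10 thick, 28 high (112 to 140 mm above the bench); below it a stem 18 mm across and a flange 39 mm across that rests on the neck. The point turns with the stopper: z up along its axis, x along the wing, y across its flats (the way to pinch it). Stopper: 60 g.
- stopper_foot (a point): Middle of the stopper's flat lower end, 44 mm below stopper_grip. The plug above it, 24 mm in diameter and 17 long, sits in the neck; a tight ring grips it until it is about 9 mm up. Straight up it holds with 32 to 47 N, more than the pot weighs. While it is being turned (0.3 to 0.6 N m) it creeps up under a pull of 4 to 7 N, a fraction of a millimetre per 0.25 rad. Once free it has no drag.
- flux_pot: Brown flux pot, 72 mm across, on a square dark weighted base 124 mm wide with four rubber feet; 2.1 to 2.5 kg, loose on the bench. Origin: centre of its underside; at the start its x lies along the stopper's wing. A twist of 0.7 to 1.2 N m turns it on the bench, less in proportion as it is pulled upwards: twisting with a pull of 10 N or more can slew it.
- pot_mouth (a point): Middle of the rim of the pot's neck, 100 mm above the bench; the neck is 45 mm across outside, its hole 30 mm. The foot of the stopper must come above it.
- drip_dish_in (a point): Middle of the inner floor of the flat white drip dish, 4 mm above the bench. The floor is flat, about 78 mm across; the rim stands 12 mm high and is 96 mm across outside. The dish does not move. The stopper is to stand in it on its flat lower end.
- alcohol_bottle: Clear bottle with red cap, 44 mm in diameter, 105 mm tall. Origin: centre of its underside.
- tweezers: Steel tweezers, 120 mm long, lying. Origin: under their middle.
- solder_spool: Blue spool of solder wire, 54 mm in diameter, 38 mm tall. Origin: centre of its underside.
- screwdriver: Yellow screwdriver, 150 mm, lying. Origin: under its middle.
- brush: Flux brush, 150 mm, lying. Origin: under its middle.
- screw_cup: Small steel cup, 52 mm in diameter, 30 mm tall. Origin: centre of its underside.
- loupe: Black eye loupe, 42 mm in diameter, 30 mm tall. Origin: centre of its underside.
- pot_corner (a point): A top corner of the pot's square base, 28 mm above the bench, 60 mm from the pot's axis along the pot's x and along its y.
Things that resemble listed ones, but are neither listed nor needed, are in the scene too. What is shaped like the part that bears stopper_grip but yellow is not meant. What is shaped like the flux_pot but red is not meant.

How it is judged (in metres and radians):
On the way:
1. the stopper has been drawn up out of the neck (z of stopper_foot in the frame of flux_pot above 0.102 m), for 0.1 s.
At the end, for the whole second after the job is handed in: The stopper stands upright (within 7 degrees) on the floor of the drip dish, its middle within 25 mm of the dish's, and the robot has let go; the pot stands at rest on the bench (horizontal distance between stopper_foot and drip_dish_in below 0.025 m and angle between stopper_foot's own z axis and vertical below 0.12 rad and height (world z) of stopper_foot below 0.008 m and linear speed of flux_pot below 0.02 m/s); the robot touches nothing.
It fails at once if the flux pot is lifted off the bench by more than 4 mm (height (world z) of flux_pot above 0.004 m).
It fails at once if the flux pot is tipped (angle between flux_pot's own z axis and vertical above 0.08 rad).
It fails at once if the flux pot is dragged or twisted round on the bench: a corner of its base moves by more than 15 mm (distance of pot_corner from where it was at the start of the episode above 0.015 m).
It fails at once if the stopper is turned in the neck by more than 30 degrees from its first place, not rocked in small arcs (angle between the x axis of stopper_grip and the x axis of flux_pot, either way round above 0.53 rad and horizontal distance between stopper_foot and pot_mouth below 0.015 m and z of stopper_foot in the frame of flux_pot below 0.098 m).
It fails at once if one of the things standing about (bottle, tweezers, spool, screwdriver, brush, steel cup, loupe) is moved by more than 25 mm (distance of any of alcohol_bottle, tweezers, solder_spool, screwdriver, brush, screw_cup, loupe from where it was at the start of the episode above 0.025 m).
It also fails if it takes over 64 s, if anything falls off the work surface, if the arm or the gripper's body presses on something with over 40 N, if the wrist force passes 120 N, or if a joint passes its speed limit or range.

## Working session

There is one attempt and no reset: what is moved stays moved. The work goes in short steps, Python scripts to look and compute and a shell command to move; the robot and the scene stay as the last step left them, time stands still between calls to the robot, and variables do not carry over. Pictures are saved under pics/ and viewed, about 8 in all and at most 12, crops included, and the job is handed in when it is done.

```bash
mkdir -p pics
python3 - <<'E'
from workcell import robot
import cv2,numpy as np
ims=[]
for c in("top","side"):
    p,d=robot.get_image(c);ims.append(p)
    cv2.imwrite(f"pics/{c}0.png",p[:,:,::-1])
    for t in("stopper_grip","flux_pot","pot_mouth","drip_dish_in","pot_corner"):
        print(c,t,[(np.round(r["centre"]).tolist(),round(r["p"],2)) for r in robot.landmark_of(t,c)][:4])
s=robot.read_state();print(s["clock"],np.round(s["tcp_rot"],3).tolist(),s["position"],s["contact_force"],s["finger_gap"])
E
```

```text
top stopper_grip [([614.0, 92.0, 41.0], 0.71), ([484.0, 13.0, 128.0], 0.67)]
top flux_pot [([360.0, 199.0, -0.0], 0.72), ([484.0, 13.0, 1.0], 0.64)]
top pot_mouth [([480.0, 16.0, 102.0], 0.79), ([360.0, 202.0, 100.0], 0.59)]
top drip_dish_in []
top pot_corner [([274.0, 237.0, 29.0], 0.94), ([560.0, 57.0, 30.0], 0.66)]
side stopper_grip [([485.0, 15.0, 124.0], 0.77), ([419.0, 390.0, -2.0], 0.7), ([612.0, 86.0, 43.0], 0.66)]
side flux_pot [([358.0, 203.0, 7.0], 0.79), ([486.0, 13.0, 2.0], 0.62)]
side pot_mouth [([359.0, 202.0, 101.0], 0.94), ([486.0, 14.0, 98.0], 0.72)]
side drip_dish_in [([563.0, 223.0, 1.0], 0.58)]
side pot_corner [([560.0, 55.0, 26.0], 0.95), ([281.0, 237.0, 27.0], 0.66)]
0.6 [[0.273, -0.0, -0.962], [0.962, -0.0, 0.273], [-0.0, -1.0, 0.0]] [150.29296264 529.04957667 256.2852345 ] [-0.44856375  0.05913762 -1.01627341] 85.18189673170616
```

View pics/top0.png

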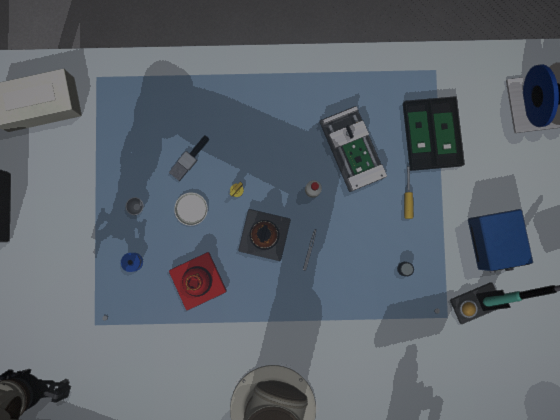

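View pics/side0.png

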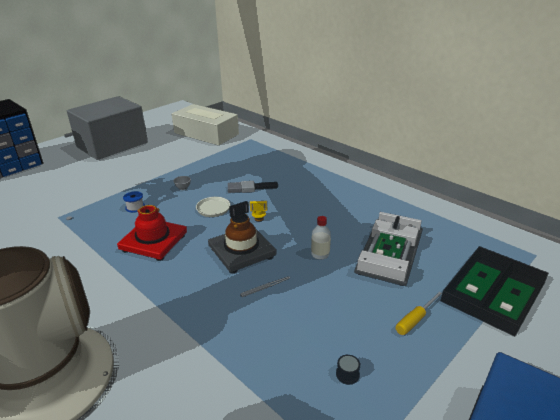

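The top view shows the brown pot at px (265,235), the red decoy at (197,281), the dish at (191,208) and the yellow decoy stopper at (237,190). The side view agrees, with the black wing at (240,210). Next I need the wing's yaw.

```bash
cat > h.py <<'E'
from workcell import robot
import numpy as np,cv2
def cloud(cam):
    p,d=robot.get_image(cam);c=robot.calibration(cam)
    f=210/np.tan(np.radians(c["fovy"])/2)
    v,u=np.mgrid[:420,:560];q=np.stack([(u-c["cx"])*d/f,(v-c["cy"])*d/f,d,np.ones_like(d)],-1)
    w=(q@np.array(c["cam_to_world"]).T)[...,:3];w[d==0]=np.nan
    return p,w
def delta(target,x_dir):
    """shift (cm, tool axes) and turn (about tool y, 6deg units) to reach TCP target with tool down and jaw x along x_dir"""
    s=robot.read_state();R=np.array(s["tcp_rot"])
    t=R.T@(np.array(target)-s["position"])/10
    best=[]
    for sg in(1,-1):
        x=sg*np.array([*x_dir,0.])/np.hypot(*x_dir);y=np.array([0,0,-1.])
        T=np.stack([x,y,np.cross(x,y)],1)
        best.append(cv2.Rodrigues(R.T@T)[0].ravel()/np.radians(6))
    return t.round(2),[b.round(2) for b in best]
E
python3 - <<'E'
from h import *
p,w=cloud("top")
m=(np.hypot(w[...,0]-485,w[...,1]-14)<45)&(w[...,2]>118)
P=w[m];print(len(P),P.mean(0),P[:,2].min(),P[:,2].max())
if len(P)>3:
    e,V=np.linalg.eigh(np.cov(P[:,:2].T));print(np.sqrt(e),V[:,1])
r=w[...,2];g=(p.min(-1)>150)&(abs(w[...,0]-563)<90)&(abs(w[...,1]-220)<90)
D=w[g];print("dish",len(D),D.mean(0),np.nanmin(D,0),np.nanmax(D,0))
crop=cv2.resize(p[160:300,130:330],None,fx=4,fy=4,interpolation=2)
cv2.imwrite("pics/c1.png",np.clip(crop*1.8,0,255).astype("uint8")[:,:,::-1])
E
```

```text
71 [484.74027142  13.91763631 138.97654742] 118.97846171808646 147.65993538401972
[ 3.16698337 13.01741803] [-0.96671     0.25587453]<stdin>:8: RuntimeWarning: Mean of empty slice.
  ret = um.true_divide(
Traceback (most recent call last):
ValueError: zero-size array to reduction operation fmin which has no identity
```

Run:
```python
from h import *
print(delta([485,14,230],[.256,.967]))
p,w=cloud("top")
m=(np.hypot(w[...,0]-563,w[...,1]-220)<70)&(w[...,2]>7)&(w[...,2]<25)
D=w[m];print(len(D));
if len(D):
  print(D.mean(0),D.min(0),D.max(0))
  c,r=cv2.minEnclosingCircle(D[:,:2].astype(np.float32));print(c,r)
```

```text
(array([-40.4 ,   2.63, -46.27]), [array([-0.  , -0.17, -0.  ]), array([ 0.  , 29.83, -0.  ])])
307
[565.84132458 224.89602139  10.115368  ] [502.46925234 158.60106335   7.00460886] [626.51135284 277.10696944  20.31583711]
(567.0723266601562, 216.43125915527344) 69.04127502441406
```

```bash
python3 -m handwheel '{"turn":[[0,0,0],[0,0,0],[0,0,0],[0,0,0],[0,0,0]],"translation":[[-2,0,-2.3],[-4,0,-4.6],[-6.7,0,-7.7],[-9.4,0,-10.8],[-12,0,-13.8]],"grip":[0,0,0,0,0]}' 40
python3 -m handwheel '{"turn":[[0,0,0],[0,0,0],[0,0,0],[0,0,0],[0,0,0]],"translation":[[-2.7,0,-3.1],[-5.4,0,-6.2],[-8,0,-9.2],[-10.6,0,-12.2],[-13,0,-15]],"grip":[0,0,0,0,0]}'
python3 -m handwheel '{"turn":[[0,0,0],[0,0,0],[0,0,0],[0,0,0],[0,0,0]],"translation":[[-2.5,0,-2.9],[-5,0,-5.8],[-7.5,0,-8.6],[-10,0,-11.5],[-11.5,0,-13]],"grip":[0,0,0,0,0]}'
python3 - <<'E'
from h import *
print(delta([485,14,230],[.256,.967]),np.round(robot.read_state()["joints"],2))
E
```

```text
clock: 1.12
position: [250.7, 374.3, 256.3]
tcp_rot: [[0.272, 0.0, -0.962], [0.962, 0.0, 0.272], [0.0, -1.0, -0.0]]
contact_force: [0.6, 0.3, 1.1]
finger_gap: 85.5
clock: 1.53
position: [360.2, 206.4, 256.6]
tcp_rot: [[0.273, 0.001, -0.962], [0.962, 0.001, 0.273], [0.001, -1.0, -0.001]]
contact_force: [0.9, 0.6, -1.0]
finger_gap: 85.6
clock: 1.95
position: [455.4, 57.4, 256.5]
tcp_rot: [[0.274, 0.002, -0.962], [0.962, 0.0, 0.274], [0.001, -1.0, -0.002]]
contact_force: [0.9, 0.7, -0.8]
finger_gap: 85.8
(array([-3.36,  2.66, -4.03]), [array([ 0.02, -0.18,  0.  ]), array([-1.000e-02,  2.982e+01,  2.000e-02])]) [ 0.13 -0.13 -0.04  1.66 -0.    0.4 ]
```

```bash
python3 -m handwheel '{"turn":[[0,-0.1,0],[0,-0.18,0],[0,-0.18,0],[0,-0.18,0],[0,-0.18,0]],"translation":[[-1.2,0.9,-1.4],[-2.4,1.8,-2.8],[-3.36,2.66,-4.03],[-3.36,2.66,-4.03],[-3.36,2.66,-4.03]],"grip":[0,0,0,0,0]}'
python3 - <<'E'
from h import *
p,w=cloud("wrist")
cv2.imwrite("pics/w1.png",p[:,:,::-1])
m=(np.hypot(w[...,0]-485,w[...,1]-14)<40)&(w[...,2]>125)&(w[...,2]<148)&(p.max(-1)<90)
P=w[m];print(len(P))
if len(P)>9:
    print(P.mean(0));print(cv2.minAreaRect(P[:,:2].astype(np.float32)))
    e,V=np.linalg.eigh(np.cov(P[:,:2].T));print(np.sqrt(e),V[:,1])
print(robot.read_state()["contact_force"],delta([485,14,230],[.256,.967]))
E
```

```text
clock: 2.37
position: [484.8, 13.6, 229.5]
tcp_rot: [[0.258, 0.0, -0.966], [0.966, 0.0, 0.258], [0.0, -1.0, -0.0]]
contact_force: [-0.6, -0.1, 0.6]
finger_gap: 85.3
1059
[481.06642869  14.70703806 141.24098836]
((483.2735595703125, 13.895601272583008), (9.998004913330078, 45.88662338256836), 75.0506591796875)
[ 2.82548307 13.78453405] [-0.96799851  0.25095595]
[-0.47770645  0.00185366  0.49085043] (array([-0.  ,  0.01, -0.03]), [array([ 0.01, -0.01,  0.01]), array([-1.000e-02,  2.999e+01,  2.000e-02])])
```

View pics/w1.png

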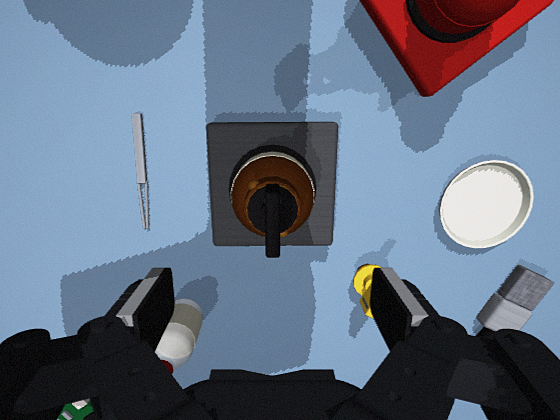

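The wrist view shows the wing at (272,222), midway between the fingers and lined up with them. The dish is at (487,203). The measured 10 x 46 mm rectangle matches the given wing. Descending now.

```bash
python3 - <<'E'
from h import *
p,w=cloud("wrist")
m=np.zeros((420,560),bool);m[150:255,430:540]=1
m&=(p.min(-1)>140)&(p.max(-1).astype(int)-p.min(-1)<40)
n,l,st,_=cv2.connectedComponentsWithStats(m.astype("uint8"));m=l==1+st[1:,4].argmax()
D=w[m];D=D[np.isfinite(D[:,0])];print(len(D),np.percentile(D[:,2],[2,50,98]));print(cv2.minEnclosingCircle(D[:,:2].astype(np.float32)))
F=D[D[:,2]<7];print("floor",cv2.minEnclosingCircle(F[:,:2].astype(np.float32)),F.mean(0))
E
python3 -m handwheel '{"turn":[[0,0,0],[0,0,0],[0,0,0],[0,0,0],[0,0,0]],"translation":[[0,2,0],[0,4,0.1],[0,6,0.15],[0,7,0.15],[0,7,0.15]],"grip":[0,0,0,0,0]}'
python3 -m handwheel '{"turn":[[0,0,0],[0,0,0],[0,0,0],[0,0,0],[0,0,0]],"translation":[[0,0.7,0],[0,1.5,0],[0,2.4,0],[0,2.4,0],[0,2.4,0]],"grip":[0,0,0,0,0]}'
python3 -m handwheel '{"turn":[[0,0,0],[0,0,0],[0,0,0],[0,0,0],[0,0,0]],"translation":[[0,0,0],[0,0,0],[0,0,0],[0,0,0],[0,0,0]],"grip":[0.5,0.6,0.7,0.8,0.8]}' 20
```

```text
5954 [ 4.27862931  6.21336627 14.52122341]
((565.6695556640625, 227.14065551757812), 53.018287658691406)
floor ((568.0671997070312, 229.50587463378906), 49.65379333496094) [562.80602578 224.24777365   5.8151139 ]
clock: 2.88
position: [482.4, 15.4, 159.0]
tcp_rot: [[0.255, -0.0, -0.967], [0.967, 0.0, 0.255], [0.0, -1.0, 0.0]]
contact_force: [-0.3, 0.3, 0.6]
finger_gap: 85.5
clock: 3.3
position: [482.2, 15.5, 134.6]
tcp_rot: [[0.255, -0.001, -0.967], [0.967, 0.0, 0.255], [-0.0, -1.0, 0.001]]
contact_force: [0.1, 0.4, 0.8]
finger_gap: 85.4
clock: 3.72
position: [482.3, 15.4, 134.9]
tcp_rot: [[0.255, -0.001, -0.967], [0.967, 0.0, 0.255], [-0.0, -1.0, 0.001]]
contact_force: [-0.9, 0.4, 0.8]
finger_gap: 25.8
```

```bash
python3 -m handwheel '{"turn":[[0,0,0],[0,0,0],[0,0,0],[0,0,0],[0,0,0]],"translation":[[-0.12,0,-0.15],[-0.12,0,-0.15],[-0.12,0,-0.15],[-0.12,0,-0.15],[-0.12,0,-0.15]],"grip":[0.78,0.78,0.8,0.82,0.84]}' 20
python3 -m handwheel '{"turn":[[0,0,0],[0,0,0],[0,0,0],[0,0,0],[0,0,0]],"translation":[[0,0,0],[0,0,0],[0,0,0],[0,0,0],[0,0,0]],"grip":[0.86,0.88,0.9,0.95,1]}' 20
```

```text
clock: 4.13
position: [483.7, 14.0, 135.1]
tcp_rot: [[0.255, -0.0, -0.967], [0.967, 0.001, 0.255], [0.001, -1.0, 0.0]]
contact_force: [0.5, 2.0, 1.6]
finger_gap: 15.4
clock: 4.55
position: [483.7, 14.1, 135.1]
tcp_rot: [[0.255, -0.0, -0.967], [0.967, 0.001, 0.255], [0.001, -1.0, 0.0]]
contact_force: [0.9, 1.3, 2.0]
finger_gap: 15.4
```

Run:
```python
from h import *
p,w=cloud("wrist")
cv2.imwrite("pics/w2.png",cv2.resize(np.clip(p[150:420,130:430]*1.6,0,255).astype("uint8"),None,fx=2,fy=2)[:,:,::-1])
s=robot.read_state();print(s["ft_torque"],s["finger_gap"])
```

```text
[ 0.37979958 -0.20484607  0.04587915] 15.789433069308409
```

View pics/w2.png

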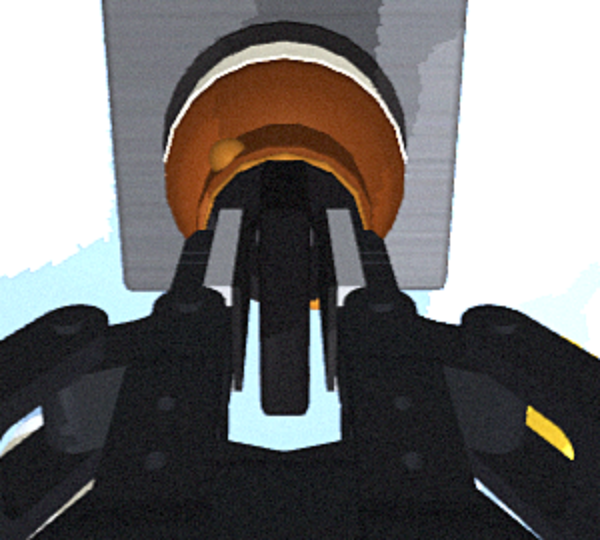

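The pads stand centred with clearance either side of the wing, so the tips are probably on the stem, which is wider. I'll open a little, rise 6 mm and close again.

```bash
python3 -m handwheel '{"turn":[[0,0,0],[0,0,0],[0,0,0],[0,0,0],[0,0,0]],"translation":[[0,0,0],[0,0,0],[0,-0.3,0],[0,-0.55,0],[0,-0.55,0]],"grip":[0.7,0.7,0.7,0.7,0.7]}' 20
python3 -m handwheel '{"turn":[[0,0,0],[0,0,0],[0,0,0],[0,0,0],[0,0,0]],"translation":[[0,0,0],[0,0,0],[0,0,0],[0,0,0],[0,0,0]],"grip":[0.84,0.86,0.9,0.95,1]}' 20
python3 -m handwheel '{"turn":[[0,0,0],[0,0,0],[0,0,0],[0,0,0],[0,0,0]],"translation":[[0,0,0],[0,0,0],[0,0,0],[0,0,0],[0,0,0]],"grip":[1,1,1,1,1]}' 20
```

```text
clock: 5.02
position: [483.9, 14.0, 141.3]
tcp_rot: [[0.255, 0.001, -0.967], [0.967, 0.001, 0.255], [0.001, -1.0, -0.0]]
contact_force: [0.4, -0.0, -0.2]
finger_gap: 26.0
clock: 5.43
position: [484.0, 14.0, 141.4]
tcp_rot: [[0.255, 0.001, -0.967], [0.967, 0.001, 0.255], [0.001, -1.0, -0.001]]
contact_force: [-0.3, 0.2, 2.1]
finger_gap: 10.0
clock: 5.85
position: [484.0, 14.0, 141.4]
tcp_rot: [[0.255, 0.001, -0.967], [0.967, 0.001, 0.255], [0.001, -1.0, -0.001]]
contact_force: [0.2, 0.5, 0.9]
finger_gap: 9.4
```

```bash
python3 -m handwheel '{"turn":[[0,0,0],[0,0,0],[0,0,0],[0,0,0],[0,0,0]],"translation":[[0,0,0],[0,0,0],[0,0,0],[0,0,0],[0,0,0]],"grip":[1,1,1,1,1]}' 90
python3 -m handwheel '{"turn":[[0,0.5,0],[0,1,0],[0,1.5,0],[0,2,0],[0,2.3,0]],"translation":[[0,-0.01,0],[0,-0.02,0],[0,-0.03,0],[0,-0.04,0],[0,-0.05,0]],"grip":[1,1,1,1,1]}'
python3 - <<'E'
from h import *
s=robot.read_state();print(s["ft_torque"],s["contact_force"],s["position"],s["joints"])
E
```

```text
clock: 6.27
position: [484.0, 14.1, 141.6]
tcp_rot: [[0.255, 0.001, -0.967], [0.967, 0.001, 0.255], [0.001, -1.0, -0.001]]
contact_force: [-1.7, -0.5, 6.4]
finger_gap: 8.3
clock: 6.68
position: [484.0, 14.0, 141.5]
tcp_rot: [[0.48, 0.001, -0.877], [0.877, 0.001, 0.48], [0.001, -1.0, -0.0]]
contact_force: [0.6, -1.4, -1.0]
finger_gap: 8.5
[-0.19960892 -0.07010266  0.33644426] [ 0.55144025 -1.42171144 -0.98326289] [483.95644729  14.04437654 141.53969467] [ 2.87361165e-02 -8.36349255e-02 -2.16203404e-01  1.43764742e+00
  5.13320489e-04  5.29911852e-01]
```

```bash
python3 -m handwheel '{"turn":[[0,-1,0],[0,-2,0],[0,-3,0],[0,-4,0],[0,-4.6,0]],"translation":[[0,-0.03,0],[0,-0.06,0],[0,-0.08,0],[0,-0.1,0],[0,-0.1,0]],"grip":[1,1,1,1,1]}'
python3 -m handwheel '{"turn":[[0,1,0],[0,2,0],[0,3,0],[0,4,0],[0,4.6,0]],"translation":[[0,-0.05,0],[0,-0.1,0],[0,-0.15,0],[0,-0.15,0],[0,-0.15,0]],"grip":[1,1,1,1,1]}'
python3 - <<'E'
from h import *
s=robot.read_state();print(s["ft_torque"],s["contact_force"],s["position"])
E
```

```text
clock: 7.1
position: [483.8, 14.0, 141.8]
tcp_rot: [[0.014, -0.0, -1.0], [1.0, 0.0, 0.014], [0.0, -1.0, 0.0]]
contact_force: [0.2, -0.7, -1.6]
finger_gap: 8.3
clock: 7.52
position: [483.7, 14.0, 142.2]
tcp_rot: [[0.481, -0.002, -0.877], [0.877, 0.0, 0.481], [-0.0, -1.0, 0.002]]
contact_force: [2.2, 1.0, -3.2]
finger_gap: 8.3
[ 0.24730327 -0.39159305  0.31670729] [ 2.22938453  1.01955261 -3.2190984 ] [483.65345229  13.97766078 142.22250128]
```

```bash
python3 -m handwheel '{"turn":[[0,-1,0],[0,-2,0],[0,-3,0],[0,-4,0],[0,-4.6,0]],"translation":[[0,-0.1,0],[0,-0.15,0],[0,-0.2,0],[0,-0.2,0],[0,-0.2,0]],"grip":[1,1,1,1,1]}'
python3 -m handwheel '{"turn":[[0,1,0],[0,2,0],[0,3,0],[0,4,0],[0,4.6,0]],"translation":[[0,-0.1,0],[0,-0.15,0],[0,-0.2,0],[0,-0.22,0],[0,-0.22,0]],"grip":[1,1,1,1,1]}'
python3 - <<'E'
from h import *
s=robot.read_state();print(s["ft_torque"],s["contact_force"],s["position"])
for i in range(1):
  print([(np.round(r["centre"]).tolist(),round(r["p"],2)) for r in (robot.get_image("side"),robot.landmark_of("pot_corner","side"))[1]])
E
```

```text
clock: 7.93
position: [483.6, 14.0, 143.1]
tcp_rot: [[0.014, -0.003, -1.0], [1.0, 0.0, 0.014], [0.0, -1.0, 0.003]]
contact_force: [2.7, -0.1, -4.4]
finger_gap: 8.3
clock: 8.35
position: [483.5, 13.9, 144.0]
tcp_rot: [[0.481, -0.004, -0.877], [0.877, 0.0, 0.481], [-0.002, -1.0, 0.003]]
contact_force: [3.3, 0.3, -5.5]
finger_gap: 8.3
[ 0.26136245 -0.80898595  0.33780459] [ 3.28983964  0.28924475 -5.48567885] [483.54706255  13.91309687 143.9784464 ]
[([562.0, 56.0, 25.0], 0.75), ([281.0, 236.0, 29.0], 0.69)]
```

```bash
python3 -m handwheel '{"turn":[[0,-1,0],[0,-2,0],[0,-3,0],[0,-4,0],[0,-4.6,0]],"translation":[[0,-0.1,-0.02],[0,-0.15,-0.04],[0,-0.2,-0.04],[0,-0.2,-0.04],[0,-0.2,-0.04]],"grip":[1,1,1,1,1]}'
python3 -m handwheel '{"turn":[[0,1,0],[0,2,0],[0,3,0],[0,4,0],[0,4.6,0]],"translation":[[0,-0.1,-0.02],[0,-0.15,-0.03],[0,-0.2,-0.03],[0,-0.2,-0.03],[0,-0.2,-0.03]],"grip":[1,1,1,1,1]}'
python3 -m handwheel '{"turn":[[0,-1,0],[0,-2,0],[0,-3,0],[0,-4,0],[0,-4.6,0]],"translation":[[0,-0.1,-0.02],[0,-0.15,-0.02],[0,-0.2,-0.02],[0,-0.2,-0.02],[0,-0.2,-0.02]],"grip":[1,1,1,1,1]}'
```

```text
clock: 8.87
position: [483.6, 13.8, 145.1]
tcp_rot: [[0.008, -0.005, -1.0], [1.0, 0.001, 0.008], [0.0, -1.0, 0.005]]
contact_force: [0.6, 2.1, -5.4]
finger_gap: 8.2
clock: 9.28
position: [483.8, 13.8, 146.3]
tcp_rot: [[0.472, -0.006, -0.881], [0.881, 0.001, 0.472], [-0.002, -1.0, 0.006]]
contact_force: [1.8, 0.2, -5.1]
finger_gap: 8.3
clock: 9.7
position: [483.9, 13.7, 147.6]
tcp_rot: [[0.002, -0.007, -1.0], [1.0, 0.001, 0.002], [0.001, -1.0, 0.007]]
contact_force: [2.4, -0.4, -4.2]
finger_gap: 8.0
```

```bash
python3 -m handwheel '{"turn":[[-0.03,1,0],[-0.06,2,0],[-0.06,3,0],[-0.06,4,0],[-0.06,4.7,0]],"translation":[[0,-0.1,0],[0,-0.15,0],[0,-0.18,0],[0,-0.18,0],[0,-0.18,0]],"grip":[1,1,1,1,1]}'
python3 -m handwheel '{"turn":[[-0.03,-1,0],[-0.03,-2,0],[-0.03,-3,0],[-0.03,-4,0],[-0.03,-4.5,0]],"translation":[[0,-0.1,0],[0,-0.15,0],[0,-0.18,0],[0,-0.18,0],[0,-0.18,0]],"grip":[1,1,1,1,1]}'
python3 - <<'E'
from h import *
p,w=cloud("side");cv2.imwrite("pics/s2.png",cv2.resize(p[150:290,150:340],None,fx=4,fy=4,interpolation=2)[:,:,::-1])
print([np.round(r["centre"]).tolist() for r in robot.landmark_of("pot_corner","side")])
E
```

```text
clock: 10.12
position: [483.8, 13.9, 148.8]
tcp_rot: [[0.477, -0.002, -0.879], [0.879, -0.001, 0.477], [-0.001, -1.0, 0.001]]
contact_force: [1.9, 2.0, -4.2]
finger_gap: 7.9
clock: 10.53
position: [483.6, 13.8, 150.6]
tcp_rot: [[0.017, 0.001, -1.0], [1.0, -0.001, 0.017], [-0.001, -1.0, -0.001]]
contact_force: [0.8, 0.2, 0.4]
finger_gap: 7.9
[[562.0, 57.0, 25.0], [278.0, 238.0, 29.0]]
```

View pics/s2.png

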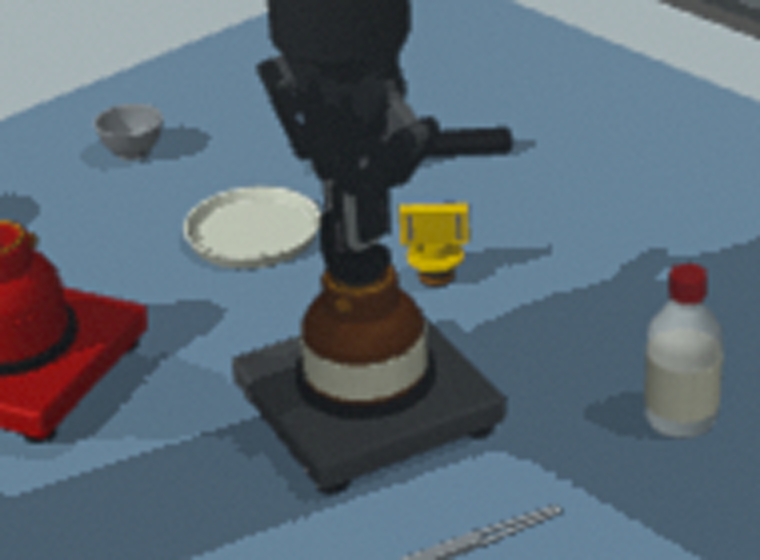

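The pot has not moved: its corner still reads (562,57). The stopper rose 9.1 mm and the pull has dropped to 0, so it is free. Lifting gently.

```bash
python3 -m handwheel '{"turn":[[0,0.7,0],[0,1.4,0],[0,2.1,0],[0,2.4,0],[0,2.4,0]],"translation":[[0,-0.05,0],[0,-0.1,0],[0,-0.15,0],[0,-0.2,0],[0,-0.2,0]],"grip":[1,1,1,1,1]}'
python3 -m handwheel '{"turn":[[0,0,0],[0,0,0],[0,0,0],[0,0,0],[0,0,0]],"translation":[[0,-0.3,0],[0,-0.8,0],[0,-1.5,0],[0,-2.3,0],[0,-3.1,0]],"grip":[1,1,1,1,1]}'
python3 - <<'E'
from h import *
print(delta([565,225,182],[.258,.966]))
E
```

```text
clock: 11.05
position: [483.5, 13.7, 152.6]
tcp_rot: [[0.273, 0.001, -0.962], [0.962, -0.002, 0.273], [-0.001, -1.0, -0.001]]
contact_force: [0.1, -0.2, -1.0]
finger_gap: 8.5
clock: 11.47
position: [483.6, 13.8, 184.7]
tcp_rot: [[0.272, 0.001, -0.962], [0.962, -0.002, 0.272], [-0.001, -1.0, -0.002]]
contact_force: [0.0, -0.0, -0.4]
finger_gap: 8.3
(array([22.54,  0.25, -2.08]), [array([ 0.02, -0.14, -0.01]), array([2.000e-02, 2.986e+01, 2.000e-02])])
```

```bash
python3 -m handwheel '{"turn":[[0,0,0],[0,0,0],[0,0,0],[0,0,0],[0,0,0]],"translation":[[1.5,0,-0.2],[4,0,-0.4],[7,0,-0.6],[9.5,0,-0.9],[10.5,0,-1]],"grip":[1,1,1,1,1]}'
python3 - <<'E'
from h import *
for c in("wrist","side"):
    p,w=cloud(c);cv2.imwrite(f"pics/d_{c}.png",p[:,:,::-1])
    print(c,[(np.round(r["centre"]).tolist(),round(r["p"],2)) for r in robot.landmark_of("drip_dish_in",c)])
    q=w[...,2];m=(np.hypot(w[...,0]-565,w[...,1]-225)<60)&(q>1)&(q<20)&(p.min(-1)>110)&(p.max(-1).astype(int)-p.min(-1)<40)
    n,l,st,_=cv2.connectedComponentsWithStats(m.astype("uint8"));m=l==1+st[1:,4].argmax()
    D=w[m];print(len(D),np.percentile(D[:,2],[2,50,98]),np.percentile(D[:,:2],[0.5,99.5],axis=0))
    F=D[D[:,2]>10];print("rim",len(F),cv2.fitEllipse(F[:,:2].astype(np.float32)) if len(F)>9 else 0,cv2.minEnclosingCircle(D[:,:2].astype(np.float32)))
E
```

```text
clock: 11.88
position: [522.8, 114.5, 185.2]
tcp_rot: [[0.271, 0.002, -0.963], [0.963, -0.001, 0.271], [-0.0, -1.0, -0.002]]
contact_force: [-0.0, -0.2, -1.4]
finger_gap: 8.3
wrist [([561.0, 223.0, 11.0], 0.75)]
8457 [ 3.49726896  5.53795424 13.77010678] [[516.8195984  177.55561228]
 [608.60312421 272.96206917]]
rim 1411 ((562.087646484375, 222.50396728515625), (90.80745697021484, 91.23253631591797), 106.24852752685547) ((565.324462890625, 225.96609497070312), 51.85553741455078)
side [([564.0, 223.0, 4.0], 0.96)]
494 [ 1.40880451  4.79813871 13.52206159] [[514.90480903 176.74724183]
 [608.07644466 271.45420261]]
rim 80 ((560.4581298828125, 221.48239135742188), (91.12481689453125, 92.26055908203125), 7.780834674835205) ((562.3515625, 228.40451049804688), 55.736549377441406)
```

View pics/d_wrist.png

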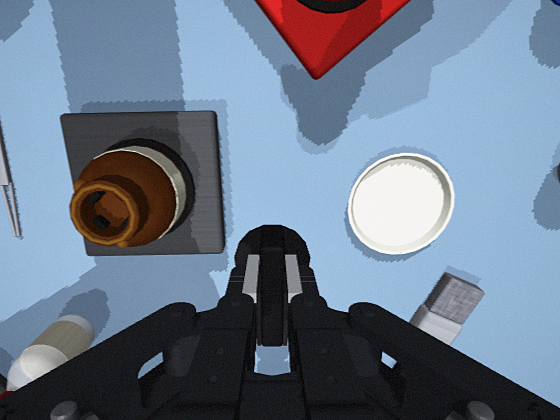

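The wrist view shows the stopper held upright, the pot mouth at (107,208) empty, and the dish at (402,203). Rim fits put the dish centre at (562,223).

```bash
python3 -m handwheel '{"turn":[[0,0,0],[0,0,0],[0,0,0],[0,0,0],[0,0,0]],"translation":[[2.5,0,-0.2],[5.5,0,-0.4],[8.5,0,-0.6],[10.5,0,-0.8],[11.5,0,-0.85]],"grip":[1,1,1,1,1]}'
python3 -m handwheel '{"turn":[[0,0,0],[0,0,0],[0,0,0],[0,0,0],[0,0,0]],"translation":[[0,1,0],[0,3,0],[0,5.5,0],[0,7.5,0],[0,8,0]],"grip":[1,1,1,1,1]}'
python3 - <<'E'
from h import *
print(delta([562,223,66],[.27,.963]))
E
```

```text
clock: 12.5
position: [561.5, 220.7, 184.7]
tcp_rot: [[0.272, 0.001, -0.962], [0.962, -0.002, 0.272], [-0.001, -1.0, -0.001]]
contact_force: [-1.4, -0.0, -0.2]
finger_gap: 8.3
clock: 12.92
position: [559.7, 218.2, 100.7]
tcp_rot: [[0.273, -0.004, -0.962], [0.962, -0.004, 0.273], [-0.005, -1.0, 0.003]]
contact_force: [-0.5, -0.3, -1.2]
finger_gap: 7.9
(array([ 0.54,  3.47, -0.09]), [array([-0.03, -0.03, -0.05]), array([ 0.08, 29.97, -0.04])])
```

```bash
python3 -m handwheel '{"turn":[[-0.03,0,-0.05],[-0.03,0,-0.05],[-0.03,0,-0.05],[-0.03,0,-0.05],[-0.03,0,-0.05]],"translation":[[0.3,1,0],[0.5,2,0],[0.5,2.8,0],[0.5,3.2,0],[0.5,3.4,0]],"grip":[1,1,1,1,1]}'
python3 -m handwheel '{"turn":[[0,0,0],[0,0,0],[0,0,0],[0,0,0],[0,0,0]],"translation":[[0,0.04,0],[0,0.08,0],[0,0.14,0],[0,0.2,0],[0,0.2,0]],"grip":[1,1,1,1,1]}'
```

```text
clock: 13.33
position: [560.9, 222.5, 66.4]
tcp_rot: [[0.273, 0.0, -0.962], [0.962, -0.0, 0.273], [-0.0, -1.0, -0.0]]
contact_force: [-0.8, -0.0, -0.1]
finger_gap: 8.0
clock: 13.75
position: [560.9, 222.5, 64.5]
tcp_rot: [[0.273, 0.0, -0.962], [0.962, -0.0, 0.273], [-0.0, -1.0, -0.0]]
contact_force: [0.3, 0.1, -1.2]
finger_gap: 8.3
```

```bash
python3 -m handwheel '{"turn":[[0,0,0],[0,0,0],[0,0,0],[0,0,0],[0,0,0]],"translation":[[0,0.05,0],[0,0.1,0],[0,0.15,0],[0,0.2,0],[0,0.2,0]],"grip":[1,1,1,1,1]}'
python3 -m handwheel '{"turn":[[0,0,0],[0,0,0],[0,0,0],[0,0,0],[0,0,0]],"translation":[[0,0.05,0],[0,0.1,0],[0,0.15,0],[0,0.15,0],[0,0.15,0]],"grip":[1,1,1,1,1]}' 20
```

```text
clock: 14.17
position: [561.0, 222.6, 62.7]
tcp_rot: [[0.273, 0.001, -0.962], [0.962, -0.0, 0.273], [0.0, -1.0, -0.001]]
contact_force: [-0.5, -0.6, 0.5]
finger_gap: 8.3
clock: 14.58
position: [561.1, 222.6, 62.6]
tcp_rot: [[0.273, 0.002, -0.962], [0.962, 0.0, 0.273], [0.001, -1.0, -0.002]]
contact_force: [-5.3, -2.5, 10.2]
finger_gap: 8.1
```

Contact at TCP z 62.6, where I expected 62.4. Easing off and releasing.

```bash
python3 -m handwheel '{"turn":[[0,0,0],[0,0,0],[0,0,0],[0,0,0],[0,0,0]],"translation":[[0,0,0],[0,0,0],[0,0,0],[0,0,0],[0,0,0]],"grip":[0.88,0.86,0.84,0.82,0.78]}' 20
python3 -m handwheel '{"turn":[[0,0,0],[0,0,0],[0,0,0],[0,0,0],[0,0,0]],"translation":[[0,0,0],[0,0,0],[0,0,0],[0,0,0],[0,0,0]],"grip":[0.7,0.6,0.5,0.4,0.4]}'
python3 -m handwheel '{"turn":[[0,0,0],[0,0,0],[0,0,0],[0,0,0],[0,0,0]],"translation":[[0,-0.5,0],[0,-1.5,0],[0,-3,0],[0,-5,0],[0,-7,0]],"grip":[0.4,0.4,0.4,0.4,0.4]}'
python3 -m handwheel '{"turn":[[0,0,0],[0,0,0],[0,0,0],[0,0,0],[0,0,0]],"translation":[[0,-2,0],[0,-4,0],[0,-6,0],[0,-7,0],[0,-7,0]],"grip":[0.4,0.4,0.4,0.4,0.4]}'
python3 - <<'E'
from h import *
p,w=cloud("wrist");cv2.imwrite("pics/e_w.png",p[:,:,::-1])
m=(np.hypot(w[...,0]-562,w[...,1]-223)<35)&(w[...,2]>40)&(w[...,2]<65)
P=w[m];print(len(P),P[:,2].max(),np.median(P[:,:2],0),cv2.minAreaRect(P[P[:,2]>52][:,:2].astype(np.float32)))
q,_=cloud("side");cv2.imwrite("pics/e_s.png",cv2.resize(q[130:290,150:350],None,fx=3,fy=3)[:,:,::-1])
for t in("stopper_foot","stopper_grip","pot_corner","flux_pot"):print(t,[np.round(r["centre"]).tolist() for r in robot.landmark_of(t,"side")])
a=cv2.resize(p,(400,300));b=cv2.resize(q[130:290,150:350],(400,300));cv2.imwrite("pics/e.png",np.hstack([a,b])[:,:,::-1])
E
```

```text
clock: 15.0
position: [561.0, 222.6, 62.4]
tcp_rot: [[0.273, 0.001, -0.962], [0.962, 0.0, 0.273], [0.001, -1.0, -0.001]]
contact_force: [-0.5, -0.9, 0.2]
finger_gap: 18.7
clock: 15.42
position: [561.0, 222.5, 62.3]
tcp_rot: [[0.273, 0.001, -0.962], [0.962, 0.0, 0.273], [0.0, -1.0, -0.001]]
contact_force: [-0.4, -0.1, -0.0]
finger_gap: 51.1
clock: 15.83
position: [560.8, 222.5, 133.9]
tcp_rot: [[0.273, 0.001, -0.962], [0.962, 0.0, 0.273], [0.001, -1.0, -0.001]]
contact_force: [-0.2, 0.3, 0.3]
finger_gap: 51.2
clock: 16.25
position: [561.6, 222.9, 207.3]
tcp_rot: [[0.273, 0.006, -0.962], [0.962, 0.002, 0.273], [0.003, -1.0, -0.005]]
contact_force: [-0.1, -0.7, 0.5]
finger_gap: 51.0
682 62.49416511949789 [557.57177188 222.33985688] ((559.6612548828125, 221.7123260498047), (9.214014053344727, 45.5819206237793), 74.25887298583984)
stopper_foot [[618.0, 90.0, -0.0], [560.0, 220.0, 4.0]]
stopper_grip [[610.0, 88.0, 43.0], [561.0, 222.0, 46.0]]
pot_corner [[560.0, 56.0, 25.0], [282.0, 240.0, 25.0]]
flux_pot [[488.0, 11.0, -1.0], [362.0, 204.0, 1.0]]
```

View pics/e.png

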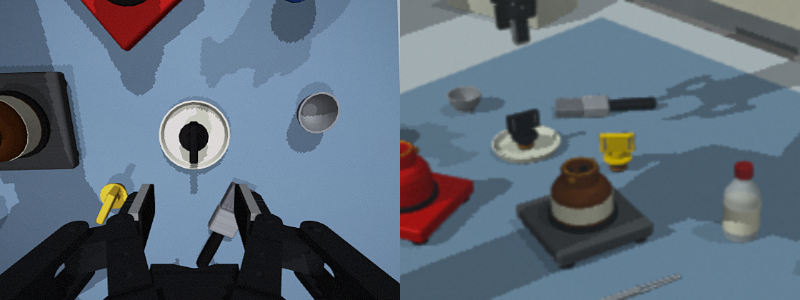

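The stopper stands upright in the dish (left panel at (194,137), right panel at (523,130)), and the gripper is clear. Handing in.

```bash
python3 -c "
from workcell import robot
print(robot.close_job(),robot.read_state()['clock'])"
```

```text
the job is handed in; nothing more can be done
the job is handed in; nothing more can be done
```

The stopper is out of the flux pot and standing upright in the white drip dish, and I handed the job in at about 16 s of the 64 s allowed. No verdict was reported.

- **Freeing it:** I gripped the wing and rocked it about 14° either way with a pull of roughly 5 N or less. It came free after rising about 9 mm, and I then lifted it clear and set it down in the dish.
- **First grasp:** My first attempt to close stopped at a 15 mm gap, apparently on the stem. I opened, rose 6 mm and closed again properly on the wing.
- **Final checks:** The stopper's middle measured about (560, 222) against a dish centre of (562, 223), so about 3 mm off. Its wing top was at about 62 mm, close to the roughly 60 mm expected for standing on the dish floor. The gripper was clear and about 145 mm above where it let go.
- **Pot and surroundings:** The pot corner read (560, 56) at the end against (560, 55) at the start, which is no movement beyond the detector's roughly 4 mm error. Nothing else looked disturbed in the last pictures, but I did not measure the other items one by one.
- **Set-down force:** The last downward step pressed on the dish with about 10 N before I released.

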